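# Make the stack cutter ready to trim a notepad block

## Task

Get the desktop paper cutter ready to trim the notepad block: push the block along the bed until its rear edge lies square and fully home against the back gauge, wind the crank until the clamp bar grips it tight, and only then arm the cutter by pressing the sprung selector knob down and turning it clockwise to its other notch, where it must spring back up. Do not shift or knock over the pencil pot, glue stick, sharpener or pencil box standing around.

Things in the scene. Friction and masses are not known exactly. Their poses are not given: they have to be found in the camera images.
- cutter: Fixed desktop paper cutter. Origin on the table below the clamp screw; x from the operator's (robot's) side to the rear, y left along the bridge. Steel bed x -200 to 220, |y| to 215 mm, top at z 70. Across it a bridge, x -45 to 45 mm, between two end housings (|y| 155 to 215, x -55 to 55), tops at z 200. Under the bridge a 310 mm wide throat, open from the bed up to the clamp bar.
- notepad: Loose glued block of paper lying flat on the bed, rear part under the bridge: 210 mm long (x), 148 wide (y), 25 thick, 0.4 to 0.75 kg. Origin at the centre of its underside; +x is the rear edge, which goes against the gauge. Fully home, its front edge still stands 50 to 70 mm out in front of the bridge, so fingers can push it there.
- pad_rear_l (a point): Point on the block's rear edge face, half way up, 4 mm inside its left (+y) corner (70 mm from the block's centre line).
- pad_rear_r (a point): The same at the right (-y) corner.
- gauge: Back gauge, a fixed aluminium bar 270 mm wide, 36 mm tall standing on the bed behind the bridge, parallel to the bridge. Origin at the foot of its front face; x points rearwards like the cutter's. It is 95 to 115 mm behind the clamp screw.
- gauge_face (a point): Centre of the gauge's flat front face at the block's mid height (12.5 mm above the bed); same axes as the gauge. The block is home when its rear face touches this face.
- crank (a joint): Turn of the clamp crank on top of the bridge, rad; grows clockwise seen from above, which lowers the clamp 10 mm a turn. At 0 the arm points along the cutter's +x, at pi/2 along its -y. Drags with 0.12 N m (2 to 3 N at the handle), stays where left, and goes hard once the clamp's rubber face is squeezed flat on the block: wind until it is hard or nearly so.
- crank_grip (a point): Grip point on the axis of the crank's upright, freely spinning handle: 257 mm above the table, 55 mm from the crank axis (the cutter's z axis). The handle is a black barrel 21 to 23 mm in diameter, from 227 to 279 mm above the table. The other end of the arm carries a low counterweight, top at 229 mm.
- clamp (a joint): How far the clamp bar has come down, m: 0 is fully raised, its rubber face 45 mm above the bed; at 0.020 the face touches the block. The rubber then yields 2 mm, 30 N for each mm, so 0.0215 is a tight grip (45 N) and at 0.022 the crank goes hard. Always the crank angle times 10 mm / 2 pi.
- clamp_face (a point): Centre of the clamp bar's rubber-faced underside. The bar is 300 mm long (y) and 60 mm wide (x), centred under the screw.
- selector (a joint): Turn of the safety selector knob, rad, clockwise seen from above: 0 is the notch it starts in (off; wing 30 degrees left of the cutter's x axis), 1.047 (end stop) the other notch (armed; wing 30 degrees right of it). It cannot turn unless pressed at least 8 mm down; let go between the notches it stays down.
- selector_press (a joint): How far the selector is pressed down against its spring, m: 0 is up, 0.012 its bottom stop. It takes 7 N to start and 12 N at the bottom.
- selector_grip (a point): On the selector's vertical axis at the top of its round skirt, 226 mm above the table when up; 186 mm from the crank axis along the cutter's -y, on the right end housing. Black knob: skirt 50 mm in diameter, on it an upright wing 44 long (this point's x axis), 12 thick, 22 mm tall. Fingertips set beside the wing can press the skirt down and turn the wing.
- pencil_pot: Bystander: steel pot 66 mm in diameter, 95 mm tall, with pencils up to 172 mm, standing on the left end housing. Origin under its centre.
- glue_stick: Bystander: upright white glue stick, 28 mm in diameter, 92 mm tall, left standing on top of the bridge between the crank and the selector, about 115 mm from the crank axis. The crank itself swings clear of it, but widely opened fingers beside the handle or the knob may not. Origin under its centre.
- sharpener: Bystander: grey sharpener 40 by 32 by 52 mm standing on the bed beside the block, on the right. Origin under its centre.
- pencil_box: Bystander: cardboard box of pencils 24 by 100 mm, 190 mm tall, standing upright on the table to the right of the cutter. Origin under its centre.

How it is judged:
On the way, in this order (a step that is already met when the one before it is completed fails the run):
1. the block lies square and home against the back gauge (both rear corners within 3 mm of it) (x of each of pad_rear_l, pad_rear_r in the frame of gauge_face above -0.003 m), for 0.2 s.
2. the clamp bar grips the block (at least 15 N) while it is still home (all of step 1 and contact force between clamp and notepad above 15 N), for 0.3 s.
3. the selector is pressed down and turned out of its off notch (value of joint selector_press above 0.006 m and value of joint selector above 0.3 rad).
At the end, for the whole second after the job is handed in: Both rear corners of the block are within 3 mm of the back gauge, the clamp bar presses on the block with at least 15 N, the selector stands in its other notch (turned at least 0.95 of its 1.047 rad) and has sprung fully up (within 1.5 mm), and the block is at rest (all of step 2 and value of joint selector above 0.95 rad and value of joint selector_press below 0.0015 m and linear speed of notepad below 0.01 m/s); the robot touches nothing.
It fails at once if the cutter is armed (selector turned half way or more) while the clamp is not gripping the block (value of joint selector above 0.5 rad and contact force between clamp and notepad below 5 N).
It fails at once if the pencil pot is shifted by more than 20 mm or tipped (distance of pencil_pot from where it was at the start of the episode above 0.02 m or angle between pencil_pot's own z axis and vertical above 0.3 rad).
It fails at once if the glue stick is shifted by more than 20 mm or tipped (distance of glue_stick from where it was at the start of the episode above 0.02 m or angle between glue_stick's own z axis and vertical above 0.3 rad).
It fails at once if the sharpener is shifted by more than 20 mm or tipped (distance of sharpener from where it was at the start of the episode above 0.02 m or angle between sharpener's own z axis and vertical above 0.3 rad).
It fails at once if the pencil box is shifted by more than 20 mm or tipped (distance of pencil_box from where it was at the start of the episode above 0.02 m or angle between pencil_box's own z axis and vertical above 0.3 rad).
It also fails if it takes over 64 s, if anything falls off the work surface, if the arm or the gripper's body presses on something with over 40 N, if the wrist force passes 120 N, or if a joint passes its speed limit or range.

## Robot

A 7-joint arm with a two-finger parallel gripper is mounted at the origin on the work surface. World frame = base frame: x ahead of the robot, y to its left, z up, the work surface at z = 0. Lengths are in m, angles in rad, forces in N, time in s.
With the tool pointing down it reaches from about 0.4 to 0.85 m from the base axis. Payload 4.5 kg.
Tool frame: the origin (TCP) lies at the very end of the fingers, on their centre line; the grasp point (between the pads) lies 19 mm behind it; z points along the fingers, y is the line along which they close (so a half turn about z gives the same grasp; the last joint's range is limited). The gripper opens to 88 mm and grips with 3 to 60 N. Pads are 18 mm wide; open, the fingers measure 123 mm over their backs; the gripper's body (75 mm by 187 mm) begins 45 mm behind the grasp point.
Start: joints at [1.381, 0.689, -0.195, 1.565, 0.157, 0.902, -0.215], TCP at [0.139, -0.609, 0.239] pointing down, gripper open.
Joint ranges: [-3.01, 3.01], [-0.46, 2.08], [-1.47, 1.51], [0.13, 2.56], [-1, 4.14], [0.04, 2.09], [-2.66, 2.66]. Speed limits (rad/s): [2.57, 2.57, 3.14, 3.14, 3.14, 3.14, 3.14].

## Interface

Orientations are given as a unit quaternion [x, y, z, w].
In Python, from plant import r gives the robot as it stands. The module is installed in compiled form; this text tells all that it offers.
- The arm moves only by the shell command python3 -m pendant 'ROWS' [FORCE]. ROWS is JSON, one flat list of numbers, 7 for each row, row after row: the opening, from 0 (shut) to 1 (fully open), then the shift along the tool's x, y, z scaled (see below), then the turn, a rotation vector about the tool's x, y, z scaled (see below). A call has 1 to 12 rows; each row is the pose to reach, as a shift and turn from the pose commanded when the call began, along the tool's axes at that moment; what a row does not reach only later rows make up. The controller multiplies each number of a shift by 0.15 m and each number of a turn by pi/2 rad. A row lasts 1/10 s, in which the tool goes at most 50 mm and 8.59 degrees, less where a joint would pass 70% of its speed; a pose out of reach is approached as far as the arm can. A call with a number of a shift or a turn outside -1 to 1 is refused whole. A call with a gripper value outside its range is refused whole. The fingers move at their own pace and stop on an object; FORCE is the grip in N (left out, the last holds). Time passes only in rows, so rows that repeat a pose let the fingers close. It gives the time, the measured TCP pose, the force, the opening and the grip force at its end, in the units of the state.
- r.get_state(): the state, without advancing time (a new reading comes with each control period).
- r.snapshot(name): name is "scene" or "top"; returns a dict with "img" (384x512x3 uint8, red, green, blue), "mtx" (3x3 intrinsics, pixels), "cam_to_world" (4x4, takes a point from camera to world coordinates). Camera axes: x right, y up, looking along -z (the intrinsics and any distortion apply to the point x, -y, -z); pixel columns grow to the right and rows downward; lengths in m; the calibration is good to about 2 mm. A picture is of the moment at which its call begins. There is no depth.
- r.finish_job(): hands the job in; it is judged then, once.
The state is a dict: "clock": time; "q": joint angles; "qd": joint speeds; "joint_torque": joint torques, N m; "tool_pos": TCP position; "eef_rot": TCP orientation; "contact_force": force on the tool from outside, world axes, zero at the start; "moment": the same for the moment, N m; "opening": opening from 0.0 (shut) to 1.0 (fully open); "finger_force": force on a finger pad.
Only numpy, scipy, OpenCV 4.12 (cv2) and the standard library are available. Lean on these libraries where they do the work, as an engineer would, in place of code of your own. Each camera call takes 0.05 s, during which the arm holds its last target. There are 200 camera calls.

## Working session

There is one attempt and no reset: what is moved stays moved. The work goes in short steps, Python scripts to look and compute and a shell command to move; the robot and the scene stay as the last step left them, time stands still between calls to the robot, and variables do not carry over. Pictures are saved under pics/ and viewed, at most 10 in all, crops included, and the job is handed in when it is done.

```bash
mkdir -p pics
python3 - <<'E'
from plant import r
import cv2,numpy as np,json
np.set_printoptions(precision=4,suppress=True)
for n in("scene","top"):
    s=r.snapshot(n); cv2.imwrite(f"pics/{n}0.png",s["img"][:,:,::-1]); np.savez(f"{n}0.npz",**s)
    print(n,s.keys(),s["mtx"],s["cam_to_world"])
print(r.get_state())
E
```

```text
scene dict_keys(['img', 'mtx', 'cam_to_world']) [[414.3746   0.     262.0652]
 [  0.     414.3746 193.6478]
 [  0.       0.       1.    ]] [[-0.835  -0.4403  0.3299  0.9017]
 [ 0.5502 -0.6662  0.5035  0.4764]
 [-0.0019  0.602   0.7985  1.041 ]
 [ 0.      0.      0.      1.    ]]
top dict_keys(['img', 'mtx', 'cam_to_world']) [[461.0003   0.     259.492 ]
 [  0.     461.0003 191.232 ]
 [  0.       0.       1.    ]] [[-0.0063  0.9937 -0.1123  0.452 ]
 [-1.     -0.0067 -0.003  -0.0526]
 [-0.0038  0.1123  0.9937  1.2345]
 [ 0.      0.      0.      1.    ]]
{'clock': 0.1, 'q': array([ 1.3808,  0.6899, -0.1945,  1.5662,  0.1573,  0.9025, -0.2151]), 'qd': array([-0.0018, -0.0039,  0.0008, -0.0031,  0.0002, -0.0017, -0.0002]), 'joint_torque': array([ -0.0025, -52.8502,  -1.2712, -15.3837,  -0.0525,   0.002 ,
         0.    ]), 'tool_pos': array([ 0.1385, -0.6089,  0.238 ]), 'eef_rot': array([ 0.9937,  0.1117, -0.0002, -0.0008]), 'contact_force': array([-0.0946, -0.2194, -0.2522]), 'moment': array([-0.0443, -0.0469, -0.0429]), 'finger_force': 0.0, 'opening': 1.0001530271159793}
```

View pics/scene0.png

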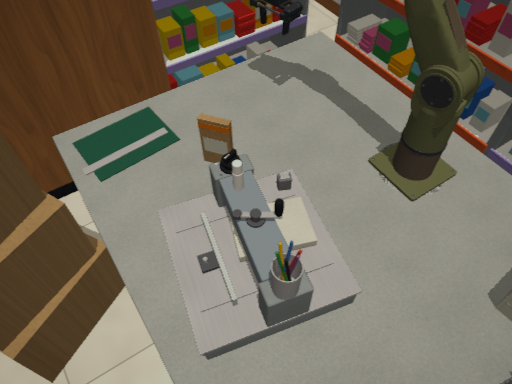

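View pics/top0.png

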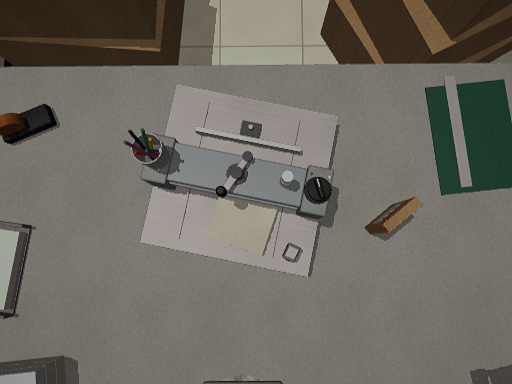

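The top view shows the cutter turned by about 11°. The bed corners are near (178,85), (338,117), (308,276) and (141,242), the crank handle is at (221,191) and the selector at (318,189). The glue stick is at (288,178), the sharpener at (291,253), the pot at (147,150) and the box at (393,216).

```bash
cat > h.py <<'E'
import numpy as np,cv2
from scipy.spatial.transform import Rotation as R
np.set_printoptions(precision=4,suppress=True)
def ray(s,uv,z):
    K,T=s["mtx"],s["cam_to_world"]; d=np.array([(uv[0]-K[0,2])/K[0,0],-(uv[1]-K[1,2])/K[1,1],-1])
    d=T[:3,:3]@d; o=T[:3,3]; return (o+d*(z-o[2])/d[2])
def proj(s,p):
    K,T=s["mtx"],s["cam_to_world"]; c=T[:3,:3].T@(np.asarray(p)-T[:3,3]); return np.array([K[0,2]+K[0,0]*c[0]/-c[2],K[1,2]-K[1,1]*c[1]/-c[2]])
E
python3 - <<'E'
from h import *
s=dict(np.load("top0.npz"))
c=[ray(s,p,.07) for p in[(178,85),(338,117),(308,276),(141,242)]]
for a in c:print(a)
for i in range(4):print(np.linalg.norm(c[i]-c[i-1]),np.degrees(np.arctan2(*(c[i]-c[i-1])[1::-1])))
for n,p,z in[("handle",(221,191),.279),("screw",(237,172),.24),("sel",(318,189),.24),("glue",(288,176),.292),("sharp",(291,253),.122),("selskirt",(318,189),.226)]:print(n,ray(s,p,z))
im=s["img"][75:285,130:345,::-1]; cv2.imwrite("pics/c0.png",cv2.resize(im,None,fx=2.85,fy=2.85,interpolation=cv2.INTER_CUBIC))
E
```

```text
[0.8643 0.162  0.07  ]
[ 0.7755 -0.2535  0.07  ]
[ 0.3704 -0.1685  0.07  ]
[0.4572 0.2495 0.07  ]
0.4163508355290786 -12.13689253882965
0.42480006272266035 -102.05772738138836
0.41390215564977234 168.1557844756593
0.42692476461376827 78.27123382030702
handle [0.561  0.0306 0.279 ]
screw [ 0.607  -0.0008  0.24  ]
sel [ 0.5684 -0.1767  0.24  ]
glue [ 0.5898 -0.1088  0.292 ]
sharp [ 0.4286 -0.1237  0.122 ]
selskirt [ 0.5701 -0.1784  0.226 ]
```

View pics/c0.png

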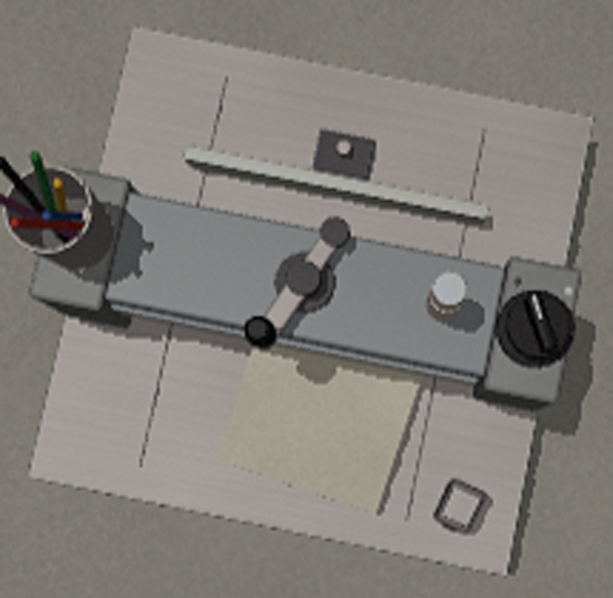

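The crop shows the block front corners at crop (217,460) and (378,515), so the block is yawed about 7° more than the cutter. The gauge top front edge runs from (185,160) to (490,220), the wing from (535,295) to (550,350), the handle is at (260,331) and the crank hub at (304,279).

```bash
cat >> h.py <<'E'
O=np.array([.607,-.0006,0]); YAW=np.radians(-11.94)
C=R.from_euler("z",YAW)
def cut(p): return C.inv().apply(np.asarray(p)-O)
def wor(p): return C.apply(np.asarray(p))+O
def go(target_c,yaw_deg):
    """shift/turn (scaled) from the present pose to TCP target in cutter frame, tool down, tool x at yaw_deg (cutter)"""
    from plant import r
    st=r.get_state(); T=R.from_quat(st["eef_rot"])
    G=R.from_euler("z",YAW+np.radians(yaw_deg))*R.from_euler("x",np.pi)
    print("shift",T.inv().apply(wor(target_c)-st["tool_pos"])/.15,"turn",(T.inv()*G).as_rotvec()/(np.pi/2),"deg",np.degrees((T.inv()*G).as_rotvec()[2]))
def stt():
    from plant import r
    st=r.get_state(); T=R.from_quat(st["eef_rot"]); x=C.inv().apply(T.apply([1,0,0]))
    print("t",st["clock"],"tcp_c",cut(st["tool_pos"]),"yaw",np.degrees(np.arctan2(x[1],x[0])),"F_c",C.inv().apply(st["contact_force"]),"M",st["moment"],"open",st["opening"],"q",st["q"])
E
python3 - <<'E'
from h import *
s=dict(np.load("top0.npz")); im=s["img"]; hsv=cv2.cvtColor(im,cv2.COLOR_RGB2HSV)
f=lambda u,v:(130+u/2.85,75+v/2.85)
m=((hsv[...,1]>35)&(hsv[...,2]>120)).astype(np.uint8); m[:195]=0;m[270:]=0;m[:,:195]=0;m[:,290:]=0
k=max(cv2.findContours(m,0,2)[0],key=cv2.contourArea); print("pad area",cv2.contourArea(k))
poly=cv2.approxPolyDP(k,4,True)[:,0]
for p in poly: print("padpoly",p,cut(ray(s,p,.095)))
for n,p in[("fl",(217,460)),("fr",(378,515)),("r2",(420,385)),("l2",(255,348))]:print(n,cut(ray(s,f(*p),.095)))
for n,p,z in[("gL",(185,160),.106),("gR",(490,220),.106),("handle",(260,331),.279),("hub",(304,279),.24),("glue",(449,290),.292),("wingA",(537,295),.248),("wingB",(549,352),.248)]:print(n,cut(ray(s,f(*p),z)))
d=(hsv[...,2]<55).astype(np.uint8); d[:,:300]=0;d[:,335:]=0;d[:170]=0;d[210:]=0
k=max(cv2.findContours(d,0,2)[0],key=cv2.contourArea);c,rad=cv2.minEnclosingCircle(k);print("knob",c,rad,cut(ray(s,c,.228)))
stt(); go((-.19,0,.2),0)
E
```

```text
pad area 1.0
padpoly [259 235] [-0.122  -0.0735  0.095 ]
fl [-0.1515  0.0533  0.095 ]
fr [-0.1697 -0.0924  0.095 ]
r2 [-0.0527 -0.1057  0.095 ]
l2 [-0.0499  0.0415  0.095 ]
gL [0.0991 0.1354 0.106 ]
gR [ 0.1   -0.137  0.106]
handle [-0.0516  0.0205  0.279 ]
hub [-0.0021  0.0001  0.24  ]
glue [ 0.0038 -0.1088  0.292 ]
wingA [ 0.0202 -0.1761  0.248 ]
wingB [-0.0207 -0.1931  0.248 ]
knob (317.0, 189.89999389648438) 14.276302337646484 [-0.002  -0.1796  0.228 ]
t 0.1 tcp_c [-0.3325 -0.692   0.238 ] yaw 24.77108806559525 F_c [-0.0472 -0.2342 -0.2522] M [-0.0443 -0.0469 -0.0429] open 1.0001530271159793 q [ 1.3808  0.6899 -0.1945  1.5662  0.1573  0.9025 -0.2151]
shift [ 2.7956 -3.7907  0.2591] turn [-0.001   0.0003  0.2752] deg 24.771075352173884
```

```bash
python3 -m pendant '[1,0.7,-0.95,0,0,0,0.275, 1,0.7,-0.95,0,0,0,0.275, 1,0.7,-0.95,0,0,0,0.275, 1,0.7,-0.95,0,0,0,0.275, 1,0.7,-0.95,0,0,0,0.275]'; python3 -c "
from h import *
stt(); go((-.187,-.025,.2),0)"
```

```text
clock: 0.6
tool_pos: [0.2116, -0.4427, 0.2386]
eef_rot: [0.995, -0.101, -0.0, -0.002]
contact_force: [-1.1, 0.2, -0.5]
opening: 1.002
finger_force: 0.0
t 0.6 tcp_c [-0.2954 -0.5144  0.2386] yaw 0.40301251201502686 F_c [-1.1403 -0.0545 -0.5137] M [0.0276 0.0123 0.037 ] open 1.0019233146400057 q [ 1.0758  0.5159 -0.0669  1.9626  0.0503  0.6678 -0.7942]
shift [ 0.7459 -3.2564  0.2686] turn [-0.0023  0.0006  0.0045] deg 0.402923870803199
```

```bash
python3 -m pendant '[1,0.25,-1,0,0,0,0, 1,0.25,-1,0,0,0,0, 1,0.25,-1,0,0,0,0, 1,0.25,-1,0,0,0,0]' >/dev/null; python3 -m pendant '[1,0.25,-1,0,0,0,0, 1,0.25,-1,0,0,0,0, 1,0.25,-1,0,0,0,0, 1,0.25,-1,0,0,0,0]'>/dev/null;  python3 -m pendant '[1,0.2,-1,0,0,0,0, 1,0.2,-1,0,0,0,0, 1,0.2,-1,0,0,0,0, 1,0.2,-1,0,0,0,0, 1,0.2,-1,0,0,0,0]'; python3 -c "
from h import *
stt(); go((-.187,-.025,.2),0)"
```

```text
clock: 1.9
tool_pos: [0.4061, -0.0288, 0.2386]
eef_rot: [0.995, -0.103, 0.0, 0.0]
contact_force: [-0.4, 0.1, 0.2]
opening: 1.0
finger_force: 0.0
t 1.9 tcp_c [-0.1907 -0.0691  0.2386] yaw 0.12604690986916373 F_c [-0.3674  0.0002  0.2368] M [0.032  0.0951 0.002 ] open 1.0001996232100836 q [-0.0483  0.4191  0.0075  2.1899 -0.0049  0.5324 -1.8142]
shift [ 0.0254 -0.2943  0.2569] turn [ 0.0003 -0.0003  0.0014] deg 0.12604132703741217
```

```bash
python3 -m pendant '[1,0,-0.29,0.2,0,0,0, 1,0,-0.29,0.4,0,0,0, 1,0,-0.29,0.8,0,0,0, 1,0,-0.29,0.8,0,0,0, 1,0,-0.29,0.8,0,0,0]' >/dev/null; python3 -m pendant '[1,0.02,0,0.15,0,0,0, 1,0.02,0,0.26,0,0,0, 1,0.02,0,0.26,0,0,0, 1,0.02,0,0.26,0,0,0]'; python3 -c "
from h import *
from plant import r
stt(); s=r.snapshot('top'); cv2.imwrite('pics/t1.png',cv2.resize(s['img'][75:285,130:345,::-1],None,fx=2.85,fy=2.85))"
```

```text
clock: 2.8
tool_pos: [0.4175, 0.0119, 0.0807]
eef_rot: [0.994, -0.105, 0.001, 0.0]
contact_force: [-1.0, 0.1, 0.4]
opening: 1.0
finger_force: 0.0
t 2.8 tcp_c [-0.188  -0.027   0.0807] yaw -0.1215901175064593 F_c [-0.9673 -0.1237  0.4357] M [ 0.0438 -0.015   0.0376] open 1.0001537279803552 q [-0.1407  0.7714  0.0017  2.3063 -0.0064  0.063  -1.9144]
```

View pics/t1.png

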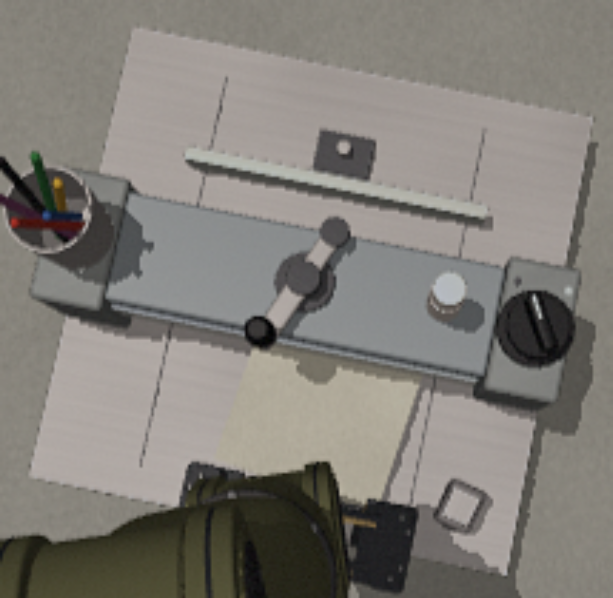

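The fingers straddle the block's front edge at about (215,490) and (385,540), with the sharpener clear at (462,505). I'll push now.

```bash
python3 -m pendant '[1,0.04,0,0,0,0,0, 1,0.08,0,0,0,0,0, 1,0.12,0,0,0,0,0, 1,0.16,0,0,0,0,0, 1,0.20,0,0,0,0,0, 1,0.24,0,0,0,0,0, 1,0.28,0,0,0,0,0, 1,0.32,0,0,0,0,0, 1,0.35,0,0,0,0,0, 1,0.38,0,0,0,0,0, 1,0.40,0,0,0,0,0, 1,0.40,0,0,0,0,0]'; python3 -c "
from h import *
stt()"
```

```text
clock: 4.05
tool_pos: [0.4748, 0.0005, 0.0797]
eef_rot: [0.995, -0.104, -0.001, 0.0]
contact_force: [-4.9, -1.5, 0.7]
opening: 0.997
finger_force: 2.1
t 4.05 tcp_c [-0.1296 -0.0263  0.0797] yaw -0.015307303450558578 F_c [-4.5155 -2.5373  0.6561] M [-0.2914  0.9555 -0.0261] open 0.9968258029152235 q [-0.0966  0.7914 -0.0029  2.1379  0.0111  0.2148 -1.8889]
```

```bash
python3 -m pendant '[1,0.015,0,0,0,0,0, 1,0.03,0,0,0,0,0, 1,0.045,0,0,0,0,0, 1,0.06,0,0,0,0,0, 1,0.06,0,0,0,0,0]'; python3 -c "
from h import *
stt()"
```

```text
clock: 4.55
tool_pos: [0.4833, -0.0007, 0.0797]
eef_rot: [0.995, -0.104, -0.001, 0.0]
contact_force: [-4.4, 0.6, 0.6]
opening: 1.001
finger_force: 2.3
t 4.55 tcp_c [-0.121  -0.0257  0.0797] yaw 0.05311937959879627 F_c [-4.4319 -0.2993  0.6366] M [-0.0542  0.9649 -0.026 ] open 1.0010175876452845 q [-0.0909  0.7953 -0.0046  2.113   0.0128  0.236  -1.8849]
```

```bash
python3 -m pendant '[1,0.01,0,0,0,0,0, 1,0.02,0,0,0,0,0, 1,0.02,0,0,0,0,0]'; python3 -c "
from h import *
stt()"
```

```text
clock: 4.85
tool_pos: [0.4852, -0.0011, 0.0797]
eef_rot: [0.995, -0.103, -0.002, 0.0]
contact_force: [-6.8, 0.5, 3.5]
opening: 1.0
finger_force: 3.5
t 4.85 tcp_c [-0.1191 -0.0257  0.0797] yaw 0.07661933631226371 F_c [-6.7311 -0.8909  3.5186] M [0.2582 1.3633 0.0339] open 1.000184344995593 q [-0.089   0.7965 -0.0053  2.1056  0.0133  0.2442 -1.8835]
```

Force is rising near the expected home position, so I'll push a bit further in small steps.

```bash
python3 -m pendant '[1,0.01,0,0,0,0,0, 1,0.02,0,0,0,0,0, 1,0.02,0,0,0,0,0]'; python3 -c "
from h import *
stt()"
```

```text
clock: 5.15
tool_pos: [0.4863, -0.0014, 0.0797]
eef_rot: [0.995, -0.103, -0.004, 0.0]
contact_force: [-10.4, 1.9, 7.2]
opening: 0.999
finger_force: 5.3
t 5.15 tcp_c [-0.118  -0.0257  0.0797] yaw 0.0997028143061083 F_c [-10.5395  -0.3183   7.2325] M [ 0.5198  2.0416 -0.0053] open 0.9989413235707524 q [-0.0872  0.7977 -0.0065  2.099   0.0135  0.2532 -1.8822]
```

```bash
python3 -m pendant '[1,0.015,0,0,0,0,0, 1,0.025,0,0,0,0,0, 1,0.025,0,0,0,0,0]'; python3 -c "
from h import *
from plant import r
stt();s=r.snapshot('scene'); cv2.imwrite('pics/s1.png',cv2.resize(s['img'][150:350,140:370,::-1],None,fx=3,fy=3,interpolation=cv2.INTER_CUBIC))
stt()"
```

```text
clock: 5.45
tool_pos: [0.4862, -0.0014, 0.0797]
eef_rot: [0.995, -0.103, -0.008, 0.0]
contact_force: [-16.1, 5.3, 13.6]
opening: 1.001
finger_force: 8.4
t 5.45 tcp_c [-0.118  -0.0258  0.0797] yaw 0.1258776146886153 F_c [-16.8529   1.8606  13.607 ] M [ 0.8785  3.2268 -0.1077] open 1.0006439723977998 q [-0.0852  0.7989 -0.0083  2.0922  0.0134  0.2658 -1.8809]
t 5.5 tcp_c [-0.118  -0.0258  0.0797] yaw 0.12976604691135574 F_c [-16.3788   1.4376  13.6707] M [ 0.8492  3.2071 -0.1537] open 1.0003444701564035 q [-0.0852  0.7989 -0.0083  2.0923  0.0134  0.2656 -1.8809]
```

View pics/s1.png

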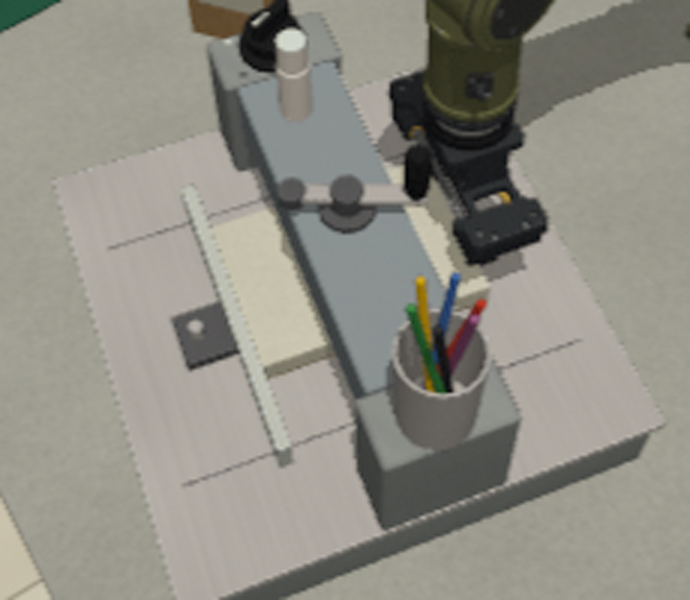

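The crop shows the block's rear edge flush along the whole gauge, from (215,220) to (265,370), with the pot and glue stick undisturbed. I'll back off, lift and turn the tool by 90°.

```bash
python3 -m pendant '[1,-0.1,0,0,0,0,0, 1,-0.15,0,0,0,0,0, 1,-0.15,0,-0.4,0,0,0, 1,-0.15,0,-0.7,0,0,0, 1,-0.15,0,-1,0,0,0, 1,-0.15,0,-1,0,0,0]'>/dev/null; python3 -m pendant '[1,0,0,-0.3,0,0,0, 1,0,0,-0.7,0,0,-0.1, 1,0,0,-0.7,0,0,-0.2, 1,0,0,-0.7,0,0,-0.3, 1,0,0,-0.7,0,0,-0.4, 1,0,0,-0.7,0,0,-0.5, 1,0,0,-0.7,0,0,-0.6, 1,0,0,-0.7,0,0,-0.7, 1,0,0,-0.7,0,0,-0.8, 1,0,0,-0.7,0,0,-0.9, 1,0,0,-0.7,0,0,-1, 1,0,0,-0.7,0,0,-1]'; python3 -c "
from h import *
stt(); go((-.0515,.0205,.32),90)"
```

```text
clock: 7.3
tool_pos: [0.4734, 0.0017, 0.3348]
eef_rot: [0.775, 0.631, 0.001, 0.001]
contact_force: [-0.3, 0.7, -0.5]
opening: 0.998
finger_force: 0.0
t 7.3 tcp_c [-0.1312 -0.0254  0.3348] yaw 90.25379369256764 F_c [-0.4263  0.5907 -0.4533] M [-0.0777 -0.101   0.0259] open 0.9977774839212862 q [ 0.1877  0.3827 -0.4157  1.8619  0.1886  0.9329 -0.5177]
shift [0.3033 0.5325 0.1003] turn [ 0.0014 -0.0008  0.0028] deg 0.2537150627886902
```

```bash
python3 -m pendant '[0.45,0.1,0.18,0,0,0,0.003, 0.45,0.2,0.36,0,0,0,0.003, 0.45,0.303,0.533,0.05,0,0,0.003, 0.45,0.303,0.533,0.15,0,0,0.003, 0.45,0.303,0.533,0.3,0,0,0.003, 0.45,0.303,0.533,0.3,0,0,0.003]'; python3 -c "
from h import *
from plant import r
stt(); go((-.0515,.0205,.238),90)
s=r.snapshot('scene'); cv2.imwrite('pics/s2.png',cv2.resize(s['img'][130:330,170:370,::-1],None,fx=3,fy=3,interpolation=cv2.INTER_CUBIC))"
```

```text
clock: 7.9
tool_pos: [0.559, 0.0293, 0.2871]
eef_rot: [0.778, 0.628, -0.002, -0.001]
contact_force: [-0.1, 0.2, 0.7]
opening: 0.479
finger_force: 0.0
t 7.9 tcp_c [-0.0532  0.0193  0.2871] yaw 89.74142467662966 F_c [-0.1262  0.1693  0.744 ] M [-0.0288 -0.0471  0.008 ] open 0.4791829376734807 q [ 0.0954  0.5617 -0.3796  1.6946  0.2468  0.9371 -0.592 ]
shift [0.0084 0.0124 0.3272] turn [-0.0025  0.0008 -0.0029] deg -0.25872477014830064
```

View pics/s2.png

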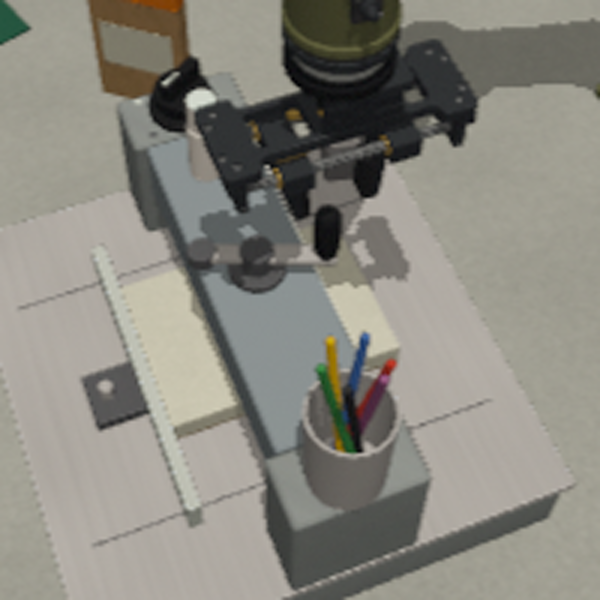

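The handle at (327,232) stands between and below the two fingers, at (270,190) and (370,180). I'll go down and grip it.

```bash
python3 -m pendant '[0.45,0.008,0.012,0.15,0,0,0, 0.45,0.008,0.012,0.3,0,0,0, 0.45,0.008,0.012,0.327,0,0,0, 0.45,0.008,0.012,0.327,0,0,0, 0.1,0.008,0.012,0.327,0,0,0, 0,0.008,0.012,0.327,0,0,0, 0,0.008,0.012,0.327,0,0,0, 0,0.008,0.012,0.327,0,0,0]' 20; python3 -c "
from h import *
stt()"
```

```text
clock: 8.75
tool_pos: [0.5639, 0.0304, 0.242]
eef_rot: [0.778, 0.628, 0.002, 0.001]
contact_force: [4.4, -1.1, 3.0]
opening: 0.251
finger_force: 20.0
t 8.75 tcp_c [-0.0486  0.0214  0.242 ] yaw 89.7106587885442 F_c [ 4.5032 -0.2038  2.9916] M [-0.1574 -0.8242 -0.0448] open 0.25129179584477795 q [ 0.0804  0.6167 -0.3601  1.7467  0.2824  0.8241 -0.6246]
```

```bash
python3 -c "
from h import *
t0=np.radians(203)
for t in range(218,203+480,15):
  a=np.radians(t); print(t,np.round([55*(-np.sin(a)+np.sin(t0))/150,(55*(np.cos(a)-np.cos(t0))+2)/150],3))"
```

```text
218 [0.082 0.062]
233 [0.15 0.13]
248 [0.197 0.213]
263 [0.221 0.306]
278 [0.22  0.402]
293 [0.194 0.494]
308 [0.146 0.577]
323 [0.077 0.644]
338 [-0.006  0.691]
353 [-0.099  0.715]
368 [-0.194  0.714]
383 [-0.287  0.688]
398 [-0.369  0.64 ]
413 [-0.436  0.572]
428 [-0.483  0.488]
443 [-0.507  0.396]
458 [-0.506  0.3  ]
473 [-0.481  0.208]
488 [-0.432  0.125]
503 [-0.364  0.058]
518 [-0.281  0.011]
533 [-0.188 -0.013]
548 [-0.092 -0.012]
563 [-0.     0.013]
578 [0.082 0.062]
593 [0.15 0.13]
608 [0.197 0.213]
623 [0.221 0.306]
638 [0.22  0.402]
653 [0.194 0.494]
668 [0.146 0.577]
```

```bash
python3 -m pendant '[0,0.082,0.062,0,0,0,0, 0,0.15,0.13,0,0,0,0, 0,0.197,0.213,0,0,0,0, 0,0.221,0.306,0,0,0,0, 0,0.22,0.402,0,0,0,0, 0,0.194,0.494,0,0,0,0, 0,0.194,0.494,0,0,0,0]' 20; python3 -c "
from h import *
stt()"
```

```text
clock: 9.45
tool_pos: [0.6429, 0.0439, 0.2421]
eef_rot: [0.778, 0.628, 0.002, 0.001]
contact_force: [3.8, 0.7, 4.0]
opening: 0.244
finger_force: 20.0
t 9.45 tcp_c [0.0259 0.051  0.2421] yaw 89.69796922074079 F_c [3.5701 1.4435 4.0362] M [ 0.0984 -0.7526 -0.033 ] open 0.2439229772292946 q [ 0.0484  0.7233 -0.352   1.4983  0.2802  0.9648 -0.5953]
```

```bash
python3 -c "
from h import *
t0=np.radians(295)
for t in range(310,295+500,15):
  a=np.radians(t); print(t,np.round([(55*(-np.sin(a)+np.sin(t0))+1.2)/150,(55*(np.cos(a)-np.cos(t0))+3)/150],3))"
```

```text
310 [-0.043  0.101]
325 [-0.114  0.165]
340 [-0.199  0.21 ]
355 [-0.292  0.23 ]
370 [-0.388  0.226]
385 [-0.479  0.197]
400 [-0.56   0.146]
415 [-0.625  0.075]
430 [-0.669 -0.01 ]
445 [-0.69  -0.103]
460 [-0.685 -0.199]
475 [-0.657 -0.29 ]
490 [-0.605 -0.371]
505 [-0.535 -0.435]
520 [-0.45 -0.48]
535 [-0.356 -0.5  ]
550 [-0.261 -0.496]
565 [-0.169 -0.467]
580 [-0.089 -0.416]
595 [-0.024 -0.345]
610 [ 0.02 -0.26]
625 [ 0.041 -0.167]
640 [ 0.037 -0.071]
655 [0.008 0.02 ]
670 [-0.043  0.101]
685 [-0.114  0.165]
700 [-0.199  0.21 ]
715 [-0.292  0.23 ]
730 [-0.388  0.226]
745 [-0.479  0.197]
760 [-0.56   0.146]
775 [-0.625  0.075]
790 [-0.669 -0.01 ]
```

```bash
python3 -m pendant '[0,-0.043,0.101,0,0,0,0, 0,-0.114,0.165,0,0,0,0, 0,-0.199,0.21,0,0,0,0, 0,-0.292,0.23,0,0,0,0, 0,-0.388,0.226,0,0,0,0, 0,-0.479,0.197,0,0,0,0, 0,-0.56,0.146,0,0,0,0, 0,-0.625,0.075,0,0,0,0, 0,-0.625,0.075,0,0,0,0]' 20; python3 -c "
from h import *
stt()"
```

```text
clock: 10.35
tool_pos: [0.6301, -0.0512, 0.242]
eef_rot: [0.779, 0.628, -0.0, -0.0]
contact_force: [-2.7, -1.0, 7.2]
opening: 0.251
finger_force: 20.0
t 10.35 tcp_c [ 0.0331 -0.0448  0.242 ] yaw 89.6910386448805 F_c [-2.4196 -1.5576  7.2018] M [-0.1215  0.4554 -0.0365] open 0.25139563549710764 q [ 0.2042  0.7101 -0.3619  1.5318  0.287   0.9536 -0.4586]
```

```bash
python3 -m pendant '[0,-0.025,-0.042,-0.02,0,0,0, 0,-0.044,-0.085,-0.02,0,0,0, 0,-0.056,-0.13,-0.02,0,0,0, 0,-0.065,-0.178,-0.02,0,0,0]' 20; python3 -c "
from h import *
stt()"
```

```text
clock: 10.75
tool_pos: [0.6019, -0.0545, 0.2424]
eef_rot: [0.778, 0.628, -0.001, -0.001]
contact_force: [2.7, 1.1, -12.8]
opening: 0.246
finger_force: 20.0
t 10.75 tcp_c [ 0.0062 -0.0538  0.2424] yaw 89.75707129184134 F_c [  2.4452   1.672  -12.833 ] M [ 0.155  -0.5673 -0.0224] open 0.24596995627074825 q [ 0.2213  0.6726 -0.3662  1.6182  0.2865  0.907  -0.4629]
```

```bash
python3 -m pendant '[0,0.005,-0.096,0.013,0,0,0, 0,0.033,-0.187,0.013,0,0,0, 0,0.085,-0.268,0.013,0,0,0, 0,0.155,-0.332,0.013,0,0,0, 0,0.24,-0.377,0.013,0,0,0, 0,0.334,-0.397,0.013,0,0,0, 0,0.429,-0.393,0.013,0,0,0, 0,0.521,-0.364,0.013,0,0,0, 0,0.601,-0.313,0.013,0,0,0, 0,0.666,-0.242,0.013,0,0,0, 0,0.71,-0.157,0.013,0,0,0, 0,0.731,-0.064,0.013,0,0,0]' 20; python3 -c "
from h import *
stt()"
```

```text
clock: 11.95
tool_pos: [0.6176, 0.0547, 0.2421]
eef_rot: [0.778, 0.628, -0.001, 0.0]
contact_force: [-3.4, -6.8, 4.2]
opening: 0.25
finger_force: 20.0
t 11.95 tcp_c [-0.0011  0.0563  0.2421] yaw 89.76189810330042 F_c [-1.9247 -7.3141  4.1806] M [-1.3259  0.5143  0.0064] open 0.24974423152546474 q [ 0.0316  0.6923 -0.353   1.5708  0.2809  0.9306 -0.6284]
```

```bash
python3 -m pendant '[0,-0.012,0.096,0.0,0,0,0, 0,-0.042,0.187,-0.005,0,0,0, 0,-0.094,0.268,-0.005,0,0,0, 0,-0.165,0.332,-0.005,0,0,0, 0,-0.25,0.377,-0.005,0,0,0, 0,-0.343,0.397,-0.005,0,0,0, 0,-0.439,0.393,-0.005,0,0,0, 0,-0.53,0.364,-0.005,0,0,0, 0,-0.611,0.313,-0.005,0,0,0, 0,-0.611,0.313,-0.005,0,0,0]' 20; python3 -c "
from h import *
stt()"
```

```text
clock: 12.95
tool_pos: [0.6413, -0.0454, 0.2422]
eef_rot: [0.778, 0.628, -0.001, -0.002]
contact_force: [-4.7, 5.2, -1.6]
opening: 0.249
finger_force: 20.0
t 12.95 tcp_c [ 0.0428 -0.0368  0.2422] yaw 89.70264210954447 F_c [-5.6303  4.121  -1.605 ] M [ 0.7017  0.8233 -0.0146] open 0.24878149665505916 q [ 0.1919  0.7259 -0.362   1.4943  0.2856  0.9769 -0.4612]
```

```bash
python3 -m pendant '[0,-0.023,-0.022,0,0,0,0, 0,-0.045,-0.046,0,0,0,0, 0,-0.065,-0.071,0,0,0,0, 0,-0.088,-0.11,0,0,0,0, 0,-0.109,-0.156,0,0,0,0, 0,-0.109,-0.156,0,0,0,0]' 20; python3 -c "
from h import *
stt()"
```

```text
clock: 13.55
tool_pos: [0.617, -0.0547, 0.2422]
eef_rot: [0.778, 0.628, 0.001, -0.001]
contact_force: [0.1, 4.9, -4.0]
opening: 0.245
finger_force: 20.0
t 13.55 tcp_c [ 0.021  -0.0509  0.2422] yaw 89.80717385703609 F_c [-0.8781  4.7901 -3.9999] M [1.0594 0.0244 0.0085] open 0.24484854648234008 q [ 0.2189  0.6918 -0.3673  1.5747  0.287   0.9274 -0.4558]
```

```bash
python3 -m pendant '[0,-0.008,-0.02,0,0,0,0, 0,-0.012,-0.04,0,0,0,0, 0,-0.012,-0.04,0,0,0,0]' 20; python3 -c "
from h import *
stt()"
```

```text
clock: 13.85
tool_pos: [0.612, -0.0551, 0.2423]
eef_rot: [0.778, 0.628, 0.002, -0.0]
contact_force: [2.5, 5.1, -6.7]
opening: 0.251
finger_force: 20.0
t 13.85 tcp_c [ 0.0161 -0.0523  0.2423] yaw 89.80812930987986 F_c [ 1.3802  5.5135 -6.6719] M [ 1.0557 -0.505  -0.0289] open 0.2514231196244525 q [ 0.222   0.6841 -0.368   1.5926  0.2875  0.9153 -0.4576]
```

```bash
python3 -m pendant '[0,-0.004,-0.02,0.006,0,0,0, 0,-0.007,-0.04,0.01,0,0,0, 0,-0.007,-0.04,0.01,0,0,0]' 20; python3 -c "
from h import *
stt()"
```

```text
clock: 14.15
tool_pos: [0.6076, -0.0551, 0.2422]
eef_rot: [0.778, 0.628, 0.004, 0.001]
contact_force: [3.7, 4.9, -1.4]
opening: 0.249
finger_force: 20.0
t 14.15 tcp_c [ 0.0119 -0.0532  0.2422] yaw 89.78905255749316 F_c [ 2.5622  5.601  -1.3562] M [ 0.9449 -0.7226  0.0246] open 0.2491468335847418 q [ 0.2239  0.6764 -0.3681  1.6109  0.289   0.9005 -0.4612]
```

```bash
python3 -m pendant '[0,-0.001,-0.025,0,0,0,0, 0,-0.001,-0.05,0,0,0,0, 0,-0.001,-0.05,0,0,0,0]' 20; python3 -c "
from h import *
stt()"
```

```text
clock: 14.45
tool_pos: [0.6006, -0.0544, 0.2422]
eef_rot: [0.778, 0.628, 0.004, 0.002]
contact_force: [4.1, 3.9, -2.1]
opening: 0.249
finger_force: 20.0
t 14.45 tcp_c [ 0.0049 -0.054   0.2422] yaw 89.75563570610176 F_c [ 3.2203  4.6727 -2.0843] M [ 0.703  -0.9238  0.0523] open 0.24926217337869566 q [ 0.2246  0.6665 -0.368   1.6337  0.2897  0.8869 -0.4665]
```

```bash
python3 -m pendant '[0,0.003,-0.03,0,0,0,0, 0,0.008,-0.06,0,0,0,0, 0,0.018,-0.1,0,0,0,0, 0,0.018,-0.1,0,0,0,0]' 20; python3 -c "
from h import *
stt()"
```

```text
clock: 14.85
tool_pos: [0.5869, -0.0501, 0.2422]
eef_rot: [0.778, 0.628, 0.004, 0.003]
contact_force: [5.9, 1.3, -2.7]
opening: 0.248
finger_force: 20.0
t 14.85 tcp_c [-0.0094 -0.0526  0.2422] yaw 89.7019199617028 F_c [ 5.5006  2.5354 -2.6846] M [ 0.2095 -1.0732 -0.0081] open 0.24847153651434192 q [ 0.2205  0.6472 -0.3674  1.6778  0.291   0.861  -0.4816]
```

```bash
python3 -m pendant '[0,0.01,-0.03,0,0,0,0, 0,0.028,-0.068,0,0,0,0, 0,0.045,-0.095,0,0,0,0, 0,0.045,-0.095,0,0,0,0]' 20; python3 -c "
from h import *
from plant import r
stt();s=r.snapshot('scene'); cv2.imwrite('pics/s3.png',cv2.resize(s['img'][130:330,170:370,::-1],None,fx=3,fy=3,interpolation=cv2.INTER_CUBIC))"
```

```text
clock: 15.25
tool_pos: [0.5749, -0.0426, 0.2422]
eef_rot: [0.779, 0.627, 0.003, 0.004]
contact_force: [6.6, -2.5, -3.9]
opening: 0.246
finger_force: 20.0
t 15.25 tcp_c [-0.0227 -0.0477  0.2422] yaw 89.60679579120895 F_c [ 7.0069 -1.0956 -3.9087] M [-0.4758 -1.2993  0.0175] open 0.2462442245709287 q [ 0.2086  0.6301 -0.3654  1.7166  0.2923  0.8384 -0.5028]
```

View pics/s3.png

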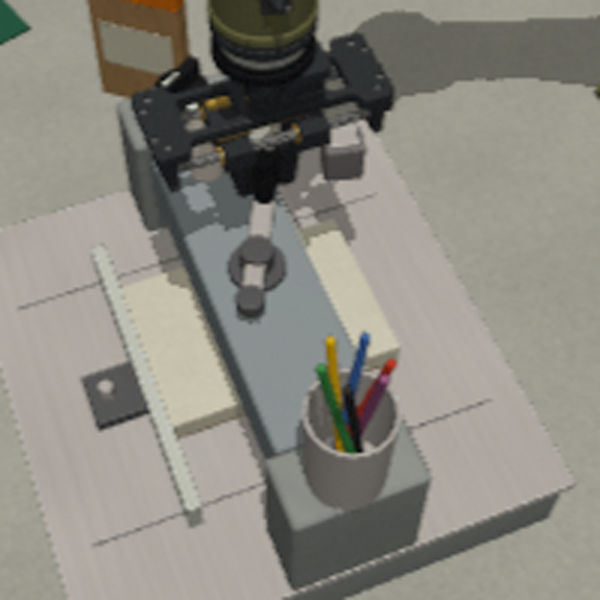

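θ is about 118° and the tangential force climbs steeply (4.8 to 6.7 N per 15°), so the crank is hard. The picture shows the arm with handle at (262,190) and nothing disturbed. I'll release and lift.

```bash
python3 -m pendant '[0.2,-0.007,0.015,0,0,0,0, 0.4,-0.007,0.015,0,0,0,0, 0.45,-0.007,0.015,0,0,0,0, 0.45,-0.007,0.015,-0.2,0,0,0, 0.45,-0.007,0.015,-0.4,0,0,0, 0.45,-0.007,0.015,-0.6,0,0,0, 0.45,-0.007,0.015,-0.6,0,0,0]'; python3 -c "
from h import *
from plant import r
stt()
K=np.array([.0028,-.185])
def pos(phi,u,d,z):
    c,s=np.cos(np.radians(phi)),np.sin(np.radians(phi)); return (*(K+[c*u+s*d,s*u-c*d]),z)
p=pos(30,-.008,.0175,.275);print(p); go(p,120)"
```

```text
clock: 16.0
tool_pos: [0.5751, -0.0413, 0.3353]
eef_rot: [0.778, 0.628, 0.003, 0.003]
contact_force: [0.2, -0.7, -0.2]
opening: 0.45
finger_force: 0.0
t 16.0 tcp_c [-0.0228 -0.0464  0.3353] yaw 89.69473394825282 F_c [ 0.3053 -0.671  -0.1661] M [-0.0312 -0.1518 -0.0592] open 0.4500670318556765 q [ 0.2302  0.5331 -0.4006  1.5845  0.2307  1.0621 -0.4454]
(np.float64(0.00462179676972449), np.float64(-0.20415544456622767), 0.275)
shift [-1.0513  0.1851  0.4024] turn [ 0.0055  0.0006 -0.3367] deg -30.305391442208922
```

```bash
python3 -m pendant '[0,-0.3,0.06,0,0,0,-0.09, 0,-0.6,0.12,0,0,0,-0.18, 0,-0.9,0.18,0,0,0,-0.27, 0,-1,0.185,0.1,0.005,0,-0.337, 0,-1,0.185,0.2,0.005,0,-0.337, 0,-1,0.185,0.2,0.005,0,-0.337]' 20
cat >> h.py <<'E'
K=np.array([.0028,-.185])
def pos(phi,u,d,z):
    c,s=np.cos(np.radians(phi)),np.sin(np.radians(phi)); return (*(K+[c*u+s*d,s*u-c*d]),z)
E
python3 -c "
from h import *
from plant import r
stt()
go(pos(30,-.008,.018,.24),120)
im=[]
for n,(a,b,c,d) in dict(top=(130,230,190,345),scene=(130,230,185,340)).items():
    s=r.snapshot(n); np.savez(n+'4.npz',**s); im.append(cv2.resize(s['img'][a:b,c:d,::-1],(465,300),interpolation=cv2.INTER_CUBIC))
cv2.imwrite('pics/s4.png',np.vstack(im)[:600])"
```

```text
clock: 16.6
tool_pos: [0.5661, -0.1947, 0.2984]
eef_rot: [0.588, 0.809, -0.004, -0.005]
contact_force: [-0.3, 0.3, 0.7]
opening: 0.005
finger_force: 0.0
t 16.6 tcp_c [ 0.0002 -0.1983  0.2984] yaw 119.96498450974842 F_c [-0.3429  0.207   0.7061] M [-0.0023 -0.0571  0.0263] open 0.0045783118176195015 q [ 0.5469  0.6301 -0.5246  1.5492  0.3448  1.0691  0.249 ]
shift [-0.0535  0.0112  0.3887] turn [-0.008  -0.0027 -0.0004] deg -0.03349158779830571
```

View pics/s4.png

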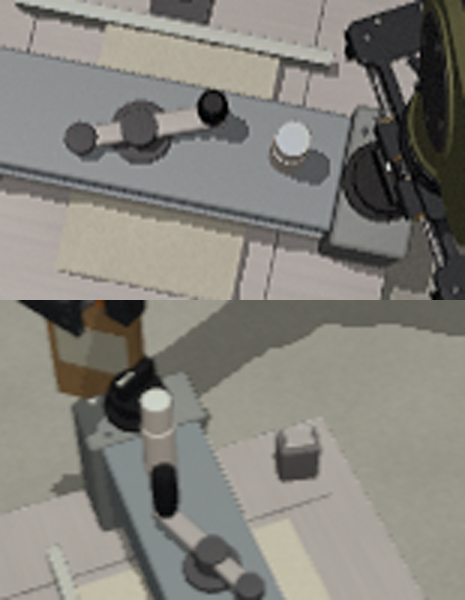

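The handle has sprung back to top px (261,165); the block still lies against the gauge and the glue stick is upright. I'll compute the crank angle from that.

```bash
python3 -c "
from h import *
s=dict(np.load('top4.npz'))
f=lambda u,v:(190+u/3,130+v/3)
h=cut(ray(s,f(213,104),.279));hub=cut(ray(s,f(140,124),.24));cw=cut(ray(s,f(81,138),.229))
print(h,hub,cw); d=h-[-.0002,.0001,0]; print(np.degrees(np.arctan2(-d[1],d[0])),np.degrees(np.arctan2(-(h-cw)[1],(h-cw)[0])))
print([cut(ray(s,f(*p),.095)) for p in [(102,66),(278,98),(58,270),(238,298)]])"
```

```text
[ 0.0198 -0.0496  0.279 ] [0.0013 0.0008 0.24  ] [-0.016   0.0421  0.229 ]
68.09253168969228 68.68255161978544
[array([0.0637, 0.0543, 0.095 ]), array([ 0.0666, -0.0954,  0.095 ]), array([-0.1105,  0.0541,  0.095 ]), array([-0.1033, -0.0957,  0.095 ])]
```

```bash
python3 -m pendant '[0,-0.067,0.011,0,0,0,0, 0,-0.067,0.011,0.15,0,0,0, 0,-0.067,0.011,0.3,0,0,0, 0,-0.067,0.011,0.4,0,0,0, 0,-0.067,0.011,0.455,0,0,0, 0,-0.067,0.011,0.455,0,0,0]'; python3 -c "
from h import *
from plant import r
stt();go(pos(30,-.008,.018,.23),120);s=r.snapshot('scene'); cv2.imwrite('pics/s5.png',cv2.resize(s['img'][110:210,190:320,::-1],None,fx=5,fy=5,interpolation=cv2.INTER_CUBIC))"
```

```text
clock: 17.3
tool_pos: [0.5727, -0.2025, 0.2323]
eef_rot: [0.587, 0.81, -0.003, -0.003]
contact_force: [0.6, -0.2, 0.1]
opening: 0.002
finger_force: 0.0
t 17.3 tcp_c [ 0.0082 -0.2046  0.2323] yaw 120.09680419075855 F_c [ 0.5853 -0.0894  0.1496] M [ 0.0053 -0.0937 -0.0347] open 0.001748585056755703 q [ 0.5377  0.7092 -0.4952  1.6107  0.3979  0.9325  0.2175]
shift [ 0.0113 -0.019   0.0153] turn [-0.0053 -0.0014  0.0011] deg 0.0973173962512777
```

View pics/s5.png

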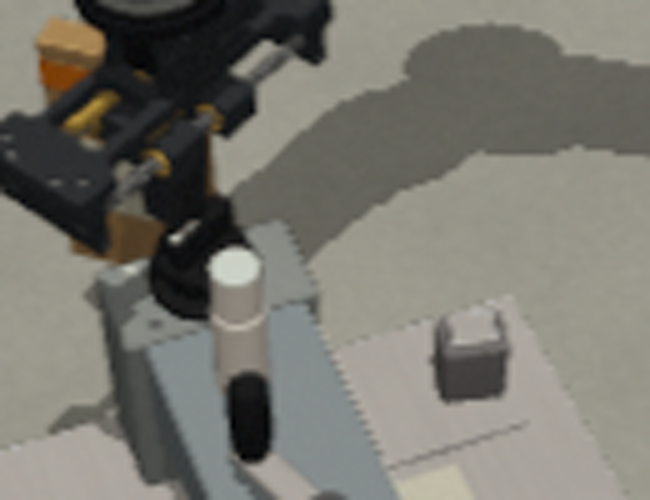

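The fingers stand just beyond the wing at (200,190) with no contact, and the glue stick and box are clear. I'll press down.

```bash
python3 -m pendant '[0,0.011,-0.019,0.03,0,0,0, 0,0.011,-0.019,0.06,0,0,0, 0,0.011,-0.019,0.09,0,0,0, 0,0.011,-0.019,0.12,0,0,0, 0,0.011,-0.019,0.15,0,0,0, 0,0.011,-0.019,0.15,0,0,0]'; python3 -c "
from h import *
stt()"
```

```text
clock: 17.95
tool_pos: [0.57, -0.2021, 0.214]
eef_rot: [0.587, 0.81, -0.003, -0.001]
contact_force: [-5.8, -0.9, 20.4]
opening: 0.01
finger_force: 10.4
t 17.95 tcp_c [ 0.0055 -0.2048  0.214 ] yaw 120.04223219578053 F_c [-5.453  -2.1038 20.3518] M [0.0319 1.171  0.0883] open 0.010148811266046708 q [ 0.5335  0.7248 -0.4849  1.6428  0.4164  0.8828  0.1986]
```

```bash
python3 -c "
from h import *
T=R.from_euler('z',120,degrees=True)*R.from_euler('x',np.pi)
p0=np.array(pos(30,-.008,.018,0))
for phi in [30,26,20,14,8,2,-4,-10,-16,-22,-28,-34,-38]:
    p=np.array(pos(phi,-.008,.0145,0)); print(phi,np.round(T.inv().apply(p-p0)/.15,3)[:2],round((30-phi)/90,3))"
```

```text
30 [ 0.023 -0.   ] 0.0
26 [ 0.027 -0.007] 0.044
20 [ 0.034 -0.016] 0.111
14 [ 0.042 -0.025] 0.178
8 [ 0.05  -0.032] 0.244
2 [ 0.06  -0.039] 0.311
-4 [ 0.07  -0.045] 0.378
-10 [ 0.08 -0.05] 0.444
-16 [ 0.091 -0.053] 0.511
-22 [ 0.103 -0.056] 0.578
-28 [ 0.114 -0.057] 0.644
-34 [ 0.126 -0.057] 0.711
-38 [ 0.133 -0.056] 0.756
```

```bash
python3 -m pendant '[0,0.023,0,0,0,0,0, 0,0.027,-0.007,0,0,0,0.044, 0,0.034,-0.016,0,0,0,0.111, 0,0.042,-0.025,0,0,0,0.178, 0,0.05,-0.032,0,0,0,0.244, 0,0.06,-0.039,0,0,0,0.311, 0,0.06,-0.039,0,0,0,0.311]'; python3 -c "
from h import *
stt()"
```

```text
clock: 18.65
tool_pos: [0.5614, -0.1986, 0.2142]
eef_rot: [0.767, 0.642, -0.004, 0.001]
contact_force: [-5.9, -4.8, 22.5]
opening: 0.007
finger_force: 10.8
t 18.65 tcp_c [-0.0037 -0.2032  0.2142] yaw 91.80967514115498 F_c [-4.8081 -5.9137 22.4828] M [-0.993   1.1635 -0.0045] open 0.007103890423785421 q [ 0.4537  0.6923 -0.3412  1.678   0.3055  0.8268 -0.2009]
```

```bash
python3 -c "
from h import *
T=R.from_euler('z',92,degrees=True)*R.from_euler('x',np.pi)
p0=np.array(pos(2,-.008,.0145,0))
for phi in [-4,-10,-16,-22,-28,-34,-38]:
    p=np.array(pos(phi,-.008,.013,0)); print(phi,np.round(T.inv().apply(p-p0)/.15,3)[:2],round((2-phi)/90,3))"
```

```text
-4 [ 0.016 -0.009] 0.067
-10 [ 0.023 -0.017] 0.133
-16 [ 0.031 -0.024] 0.2
-22 [ 0.039 -0.031] 0.267
-28 [ 0.048 -0.036] 0.333
-34 [ 0.058 -0.041] 0.4
-38 [ 0.065 -0.043] 0.444
```

```bash
python3 -m pendant '[0,0.016,-0.009,0,0,0,0.067, 0,0.023,-0.017,0,0,0,0.133, 0,0.031,-0.024,0,0,0,0.2, 0,0.039,-0.031,0,0,0,0.267, 0,0.048,-0.036,0,0,0,0.333, 0,0.058,-0.041,0,0,0,0.4, 0,0.065,-0.043,0,0,0,0.444, 0,0.065,-0.043,0,0,0,0.444]'; python3 -c "
from h import *
stt()"
```

```text
clock: 19.45
tool_pos: [0.5524, -0.1878, 0.2141]
eef_rot: [0.94, 0.341, -0.007, 0.001]
contact_force: [-15.8, -2.5, 31.6]
opening: 0.004
finger_force: 15.2
t 19.45 tcp_c [-0.0146 -0.1945  0.2141] yaw 51.86730792201985 F_c [-14.9544  -5.7651  31.5505] M [-0.6082  3.1671  0.0489] open 0.0035923022488101954 q [ 0.3232  0.6662 -0.136   1.7129  0.1314  0.7825 -0.7524]
```

```bash
python3 -m pendant '[0,0,0,-0.04,0,0,0, 0,0,0,-0.08,0,0,0, 0,0,0,-0.12,0,0,0, 0,0,0,-0.16,0,0,0, 0,-0.05,0,-0.2,0,0,0, 0,-0.05,0,-0.35,0,0,0, 0,-0.05,0,-0.7,0,0,0, 0,-0.05,0,-1,0,0,0, 0,-0.05,0,-1,0,0,0]'; python3 -c "
from h import *
stt()"; python3 -m pendant '[0,-0.7,-0.7,0,0,0,0, 0,-0.7,-0.7,0,0,0,0, 0,-0.7,-0.7,0,0,0,0, 0,-0.7,-0.7,0,0,0,0, 0,-0.7,-0.7,0,0,0,0]'; python3 -c "
from h import *
from plant import r
stt(); im=[]
for n,(a,b,c,d) in dict(top=(110,210,190,345),scene=(150,250,185,340)).items():
    s=r.snapshot(n); np.savez(n+'6.npz',**s); im.append(cv2.resize(s['img'][a:b,c:d,::-1],(465,300),interpolation=cv2.INTER_CUBIC))
cv2.imwrite('pics/s6.png',np.vstack(im))"
```

```text
clock: 20.35
tool_pos: [0.5559, -0.1893, 0.3678]
eef_rot: [0.939, 0.344, 0.003, 0.003]
contact_force: [0.2, -0.2, 0.3]
opening: 0.007
finger_force: 0.0
t 20.35 tcp_c [-0.0109 -0.1952  0.3678] yaw 52.15107612967377 F_c [ 0.2043 -0.2032  0.3034] M [-0.0668 -0.0588  0.0395] open 0.006987800657714847 q [ 0.3432  0.5042 -0.1594  1.5049  0.0865  1.1308 -0.7019]
clock: 20.85
tool_pos: [0.4032, -0.1763, 0.3618]
eef_rot: [0.939, 0.343, -0.003, -0.001]
contact_force: [0.7, -0.7, 0.5]
opening: 0.006
finger_force: 0.0
t 20.85 tcp_c [-0.163  -0.2141  0.3618] yaw 52.11414434509714 F_c [ 0.8364 -0.5364  0.4844] M [-0.0609 -0.038  -0.0316] open 0.005973126886054084 q [ 0.4352  0.2889 -0.1748  1.8976  0.0629  0.9661 -0.6382]
```

View pics/s6.png

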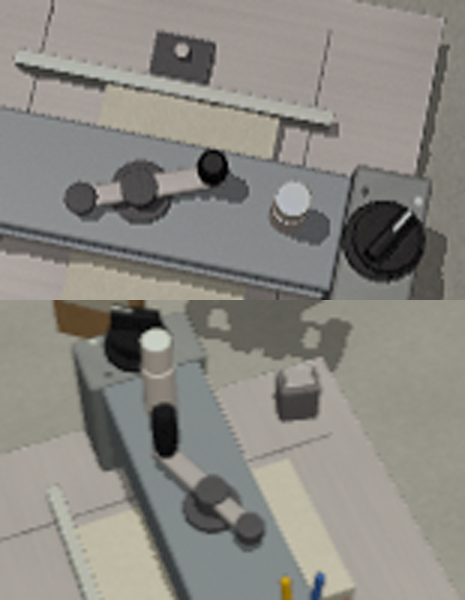

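The wing has turned and now runs from (372,256) to (410,212); the glue stick, crank and block are unchanged. I'll check the wing angle and whether the knob has sprung up.

```bash
python3 -c "
from h import *
s=dict(np.load('top6.npz'))
f=lambda u,v:(190+u/3,110+v/3)
a=cut(ray(s,f(371,257),.248));b=cut(ray(s,f(409,212),.248));print(a,b,np.degrees(np.arctan2(*(b-a)[1::-1])),np.linalg.norm(b-a))
o=dict(np.load('top0.npz'))
for q in(o,s):
  h=cv2.cvtColor(q['img'],cv2.COLOR_RGB2HSV); d=(h[...,2]<60).astype(np.uint8); d[:,:303]=0;d[:,332:]=0;d[:174]=0;d[204:]=0
  k=max(cv2.findContours(d,0,2)[0],key=cv2.contourArea); print(cv2.minEnclosingCircle(cv2.convexHull(k)),cv2.boundingRect(k))
h=s['img'][175:205,303:332].max(2); ys,xs=np.nonzero(h>110); 
for w in ('scene0','scene6'):
  q=dict(np.load(w+'.npz'))['img'].max(2)[140:180,212:245]; k=(q<45).astype(np.uint8); c=max(cv2.findContours(k,0,2)[0],key=cv2.contourArea); print(w,cv2.boundingRect(c))"
```

```text
[-0.0185 -0.173   0.248 ] [ 0.019  -0.1937  0.248 ] -28.8913378848547 0.04275708352320302
((317.0135192871094, 189.8783721923828), 14.279699325561523) (303, 177, 29, 27)
((317.1265869140625, 189.91688537597656), 14.1681489944458) (303, 177, 29, 27)
scene0 (8, 9, 19, 25)
scene6 (8, 13, 19, 21)
```

```bash
python3 -c "
from h import *
for w in ('scene0','scene6'):
  S=dict(np.load(w+'.npz')); q=S['img'].max(2)[146:178,216:242]; print(w); print('\n'.join(''.join('#' if v<35 else '+' if v<60 else '-' if v<90 else '.' for v in r_) for r_ in q))
for z in(.226,.214): print(z,[proj(S,wor([.0*1+.025*np.cos(a),-.186+.025*np.sin(a),z])).round(1) for a in np.radians([0,90,180,270])])"
```

```text
scene0
............----..........
.............----.........
..............----........
...............-+++-......
..............-+###+......
.............-+#####-.....
............-+######-.....
..........-++#######-.....
........-+#-..######-.....
..---.-+##-..+#######-....
-....--##...+#########-...
--...-#+...+###########...
--..--#+-.+############-..
--..-+#############-...+-.
--..-+###########-........
.-.--###########..........
....+##########+..........
....###########...........
...-###########-..........
...-###########+..........
....###########+..........
....###########+..........
....+###########-.........
.....###########-.........
.....+##########-.........
......-########+..........
........#######-..........
.........-#####+..........
..............--..........
..........................
..........................
..........................
scene6
..............--..........
..............--..........
..............---.........
...............--.........
..............---.........
.......-......---.........
..........---+++-.........
......--.....-###++--.....
.....-##+++--+#######+....
.....-################....
.....-################-...
.....-#################...
-...--#################-..
....-+#############-...--.
....-+###########-........
...--###########..........
....+##########+..........
....###########...........
....###########-..........
...-###########+..........
....###########+..........
....###########+..........
....+###########-.........
.....###########-.........
.....+##########-.........
......-########+..........
........#######-..........
.........-#####+..........
..............--..........
..........................
..........................
..........................
0.226 [array([221.6, 160.2]), array([233.8, 164.3]), array([239.6, 155. ]), array([227.6, 151.1])]
0.214 [array([222. , 163.2]), array([234. , 167.3]), array([239.8, 158. ]), array([227.9, 154.1])]
```

The skirt silhouette matches the start image, with its top ellipse edge at row 160 as expected for "up". I'll hand the job in.

```bash
python3 -c "
from plant import r
print(r.finish_job())"
```

```text
the job is handed in; nothing more can be done
None
```

I handed the job in at about 21 s of the 64 s allowed. The block is home against the gauge, the crank is wound to about 0.022 m of clamp travel, and the selector is armed and sprung up. These readings come from the camera images and force readings; the hand-in returned no verdict.

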